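Dial open the treat box

ROBOT

A 6-joint arm with a two-finger parallel gripper is mounted at the origin on a cart in front of the work surface, level with it; the furniture and walls round the work are solid. World frame = base frame: x ahead of the robot, y to its left, z up, the work surface at z = 0. Lengths are in m, angles in rad, forces in N, time in s.
With the tool pointing down it reaches from about 0.2 to 0.875 m from the base axis. Payload 3.4 kg.
Tool frame: the origin (TCP) lies between the finger pads; the fingertips stand 11 mm ahead of it and the grasp point (between the pads) lies 8 mm behind it; z points along the fingers, y is the line along which they close (so a half turn about z gives the same grasp; the last joint's range is limited). The gripper opens to 94 mm and grips with 3 to 60 N. Pads are 16 mm wide; open, the fingers measure 119 mm over their backs; the gripper's body (75 mm by 177 mm) begins 78 mm behind the grasp point.
Start: joints at [-1.42, 0.276, 1.505, -0, 1.361, -0.121], TCP at [0.154, -0.554, 0.216] pointing down, gripper open.
Joint ranges: [-2.89, 2.89], [-0.75, 2.08], [0.22, 2.7], [-1.18, 4.32], [0.11, 2.71], [-2.7, 2.7]. Speed limits (rad/s): [2.57, 2.57, 3.14, 3.14, 3.14, 3.14].

INTERFACE

Orientations are given as a unit quaternion [x, y, z, w].
In Python, from rig import get_state, get_image, hand_in gives the robot as it stands.
- The arm moves only by the shell command python3 -m pendant 'ROWS' [FORCE]. ROWS is JSON, a list of rows, each an object of numbers: "rx", "ry", "rz": the turn, a rotation vector about the tool's x, y, z in rad; "x", "y", "z": the shift along the tool's x, y, z in mm; "gripper": the opening, from 0 (shut) to 1 (fully open). A call has 1 to 10 rows; each row shifts and turns the commanded pose from where the row before left it, along the tool's axes as they then stand; what a row does not reach is not made up. A row lasts 1/12 s, in which the tool goes at most 41.7 mm and 7.16 degrees, less where a joint would pass 70% of its speed; a pose out of reach is approached as far as the arm can. A call is refused whole if a number of a shift passes 41.7 or a number of a turn 0.125, either way. A call with a gripper value outside its range is refused whole. The fingers move at their own pace and stop on an object; FORCE is the grip in N (left out, the last holds). Time passes only in rows, so rows that do not move let the fingers close. It gives the time, the measured TCP pose, the force, the opening and the grip force at its end, in the units of the state.
- get_state(): the state, without advancing time (a new reading comes with each control period).
- get_image(name): name is "scene" or "top" or "wrist"; returns a dict with "img" (480x640x3 uint8, red, green, blue), "depth" (480x640 float32, m along the optical axis (not along the pixel's ray), 0 where there is no reading), "camera_matrix" (3x3 intrinsics, pixels), "view" (4x4, takes a point from world to camera coordinates). Camera axes: x right, y down, z forward; pixel columns grow to the right and rows downward; lengths in m; the calibration is good to about 2 mm. A picture is of the moment at which its call begins.
- hand_in(): hands the job in; it is judged then, once.
The state is a dict: "t": time; "qpos": joint angles; "qvel": joint speeds; "joint_torque": joint torques, N m; "ee_pos": TCP position; "tcp_rot": TCP orientation; "ft_force": force on the tool from outside, world axes, zero at the start; "ft_torque": the same for the moment, N m; "width": finger opening in m; "gripper_force": force on a finger pad.
Only numpy, scipy, OpenCV 4.12 (cv2) and the standard library are available. Lean on these libraries where they do the work, as an engineer would, in place of code of your own. Each camera call takes 0.05 s, during which the arm holds its last target. There are 200 camera calls.

TASK

Open the locked treat box. Its dial has slipped on its shaft, so count from the stop: crank the dial gently clockwise until you feel it come up against its stop, from there turn it anticlockwise nine marks (half a turn, past the third), then back clockwise six marks, and slide the cover fully open by its handle. Do not force the dial at its stop (no more than about 12 N) or the cover while it is locked, and leave the things standing round about where they are.

Things in the scene. Friction and masses are not known exactly. Their poses are not given: they have to be found in the camera images.
- treat_box: The locked treat box, fixed to the worktop: wooden with a bare metal cover, 300 x 150 x 84 mm. Origin: centre of its underside. Its x axis runs along its length from the lock half (dial on a flat deck, -x end) to the store half (sliding cover, +x end); z up.
- lock_case: Dark collar, 124 mm across, 7 mm high, on the box's deck round the dial; it holds the unseen inner wheel and sprung stop. A pointer on its rim (towards the box's -x end) is the index for the marks. Each number counts as met within about 8 degrees; overrunning the nine marks anticlockwise spoils the setting: begin again at the stop. Origin on the dial's axis, 84 mm over the worktop.
- dial_plate: The dial: black disc 114 mm across, top face 102 mm over the worktop, 18 raised light marks on its rim, one every 20 degrees, a long one opposite the pin. Turns about the upright axis at dial_axis. Turning takes 1 to 3 N at the pin (most where it drags the inner wheel); at the stop the resistance rises by about 4.5 N per mm of pin travel. Origin on the axis, 84 mm over the worktop.
- dial (a joint): Angle of the dial, rad, growing ANTICLOCKWISE seen from above; one mark is 20 degrees = 0.349 rad. 0 = long mark at the index. The dial has slipped on its shaft by an unknown angle (up to 45 degrees either way, new in each episode), so this reading does not tell where the lock's stop is: that must be felt. It starts 20 to 140 degrees anticlockwise of the stop.
- dial_axis (a point): Point on the dial's axis at the level of its top face, 102 mm over the worktop.
- dial_pin (a point): Middle (124 mm over the worktop) of the upright steel pin by which the dial is cranked: 15 mm across, foot 102.5 mm and top 142.5 mm over the worktop, its axis 42 mm from the dial's axis. It is a sleeve that spins freely, so a gripper holding it can keep its heading while it goes round.
- cover (a joint): Travel of the sliding cover, m: 0 closed, 0.085 fully open (end stop), along the box's +x, away from the dial. Locked, it gives only about 4 mm. Unlocked it slides at 2 to 3 N and stays where it is left.
- cover_grip (a point): Middle (110 mm over the worktop) of the cover's handle: a dark bar 12 mm thick (along the box's x), 60 mm long (across the box) and 14 mm high on two short posts, its top 117 mm over the worktop, its underside 13 mm over the cover plate.
- cover_tongue: Hidden steel tongue under the cover, which reaches in among the lock's rings and passes out through their gates when the combination is set. Origin: on the box's middle line over the partition between lock and store, at deck height, when the cover is closed.
- cup: Bystander: white porcelain cup with a handle, 76x100x62 mm, loose. Origin: centre of its underside.
- pepper: Bystander: red sweet pepper, 65 mm across, 70 mm high, loose. Origin: centre of its underside.
- salt_bowl: Bystander: small wooden bowl of salt, 71 mm across, 23 mm high, loose. Origin: centre of its underside.
- beaker: Bystander: white beaker with blue streaks, 74 mm across, 66 mm high, loose. Origin: centre of its underside.
- small_spice: Bystander: small spice jar, 47 mm across, 98 mm high, loose. Origin: centre of its underside.

How it is judged:
At the end, for the whole second after the job is handed in: The cover stands fully open (its travel is over 77 of 85 mm) and at rest (value of joint cover above 0.077 m and velocity of joint cover between -0.01 and 0.01 m/s); the robot touches nothing.
It fails at once if the dial is forced against its stop (12 N or more at the stop inside the lock, about 14 N at the pin) (contact force between dial_plate and lock_case above 12 N).
It fails at once if the cover is forced against the lock's rings (20 N or more) (contact force between cover_tongue and treat_box above 20 N).
It fails at once if a bystander is moved by more than 25 mm or tipped over (distance of any of cup, pepper, salt_bowl, beaker, small_spice from where it was at the start of the episode above 0.025 m or angle between any of cup, pepper, salt_bowl, beaker, small_spice's own z axis and vertical above 0.4 rad).
It also fails if it takes over 72 s, if anything falls off the work surface, if the arm or the gripper's body presses on something with over 40 N, if the wrist force passes 120 N, or if a joint passes its speed limit or range.

## Working session

There is one attempt and no reset: what is moved stays moved. The work goes in short steps, Python scripts to look and compute and a shell command to move; the robot and the scene stay as the last step left them, time stands still between calls to the robot, and variables do not carry over. Pictures are saved under pics/ and viewed, at most 10 in all, crops included, and the job is handed in when it is done.

```bash
mkdir -p pics; ls; cat > h.py <<'E'
import numpy as np, cv2
from rig import get_state, get_image
def snap(n,f=None):
    d=get_image(n)
    if f: cv2.imwrite('pics/'+f,d['img'][:,:,::-1])
    return d
def pts(d):  # world points per pixel
    K=d['camera_matrix'];V=np.linalg.inv(d['view']);z=d['depth']
    v,u=np.mgrid[0:z.shape[0],0:z.shape[1]]
    c=np.stack([(u-K[0,2])/K[0,0]*z,(v-K[1,2])/K[1,1]*z,z],-1)
    return c@V[:3,:3].T+V[:3,3]
def ray(d,uv,h):
    K=d['camera_matrix'];V=np.linalg.inv(d['view'])
    r=V[:3,:3]@np.linalg.solve(K,[uv[0],uv[1],1.]);o=V[:3,3]
    return o+r*(h-o[2])/r[2]
E
python3 - <<'E'
from h import *
for n in ['top','scene']:
    d=snap(n,n+'1.png'); np.savez(n+'1.npz',**d); print(n,np.linalg.inv(d['view'])[:3].round(3).tolist())
s=get_state();print(s['t'],s['ee_pos'],s['tcp_rot'],s['ft_force'])
E
```

```text
pics
top [[-0.017, -0.985, 0.172, 0.363], [-1.0, 0.014, -0.021, -0.249], [0.018, -0.172, -0.985, 1.054]]
scene [[-0.893, -0.255, 0.37, 0.087], [-0.449, 0.502, -0.739, 0.677], [0.003, -0.826, -0.563, 0.799]]
0.1 [ 0.15428494 -0.55343385  0.21571865] [ 9.90781638e-01  1.35466387e-01 -1.42463016e-05 -7.76480700e-04] [ 0.2489082  -0.62955206  0.6606264 ]
```

View pics/top1.png

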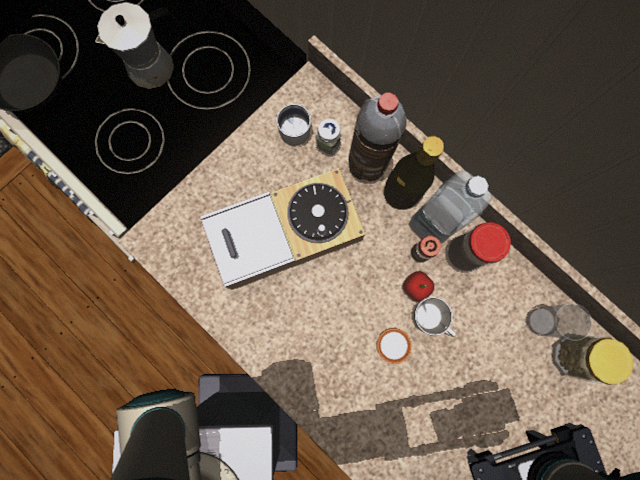

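View pics/scene1.png

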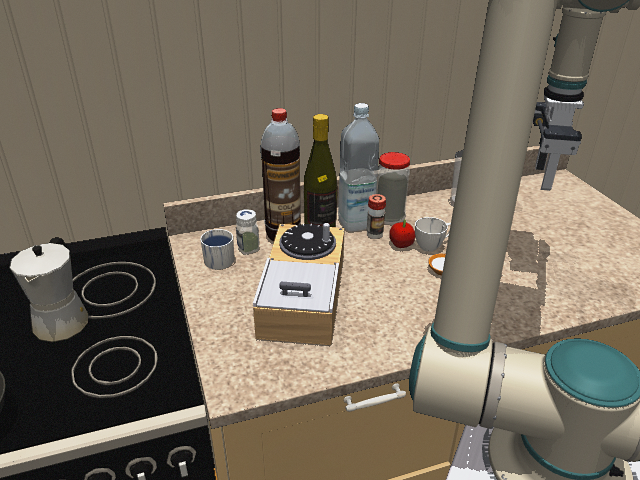

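The top view shows the dial at about (318,211) with its pin near (321,229), long mark at (315,189) and the cover handle at about (229,243). The bystanders stand above and to the right. The scene view has the dial hub at about (307,237), the pin top at (326,226) and the handle at (295,288).

```bash
python3 - <<'E'
from h import *
T=dict(np.load('top1.npz'));S=dict(np.load('scene1.npz'))
for n,d,us in [('top',T,[(318,211),(321,229),(315,189),(229,243),(250,240),(300,250)]),('scene',S,[(307,237),(326,228),(326,240),(295,288),(296,275)])]:
    P=pts(d)
    for u in us: print(n,u,P[u[1],u[0]].round(3))
# dial disc by mask: dark pixels with height .095-.11 
for n,d,(a,b,c,e) in [('top',T,(280,360,170,250)),('scene',S,(270,345,215,265))]:
    P=pts(d);g=d['img'].max(2)
    m=np.zeros(g.shape,np.uint8);m[c:e,a:b]=(g[c:e,a:b]<70)
    cs,_=cv2.findContours(m,0,1);k=max(cs,key=cv2.contourArea);el=cv2.fitEllipse(k)
    print(n,'ellipse',el,ray(d,el[0],.100).round(4))
    Q=P[c:e,a:b].reshape(-1,3);Q=Q[(Q[:,2]>.128)&(Q[:,2]<.15)];print('pin pts',len(Q),Q.mean(0).round(4) if len(Q) else '',Q[:,2].max() if len(Q) else '')
for n,d,(a,b,c,e) in [('top',T,(210,250,220,265)),('scene',S,(275,317,278,300))]:
    P=pts(d);g=d['img'].max(2);Q=P[c:e,a:b][g[c:e,a:b]<80];print(n,np.percentile(Q[:,2],[5,25,50,75,95]).round(3))
    Q=Q[(Q[:,2]>.107)&(Q[:,2]<.13)];print('handle',len(Q),Q.mean(0).round(4));w,v=np.linalg.eigh(np.cov(Q[:,:2].T));print(v[:,1])
big=lambda d,a,b,c,e:cv2.resize(d['img'][c:e,a:b,::-1],(400,400),interpolation=cv2.INTER_CUBIC)
cv2.imwrite('pics/c1.png',np.hstack([big(T,278,358,171,251),big(S,265,345,200,280)]))
E
```

```text
top (318, 211) [ 0.575 -0.26   0.106]
top (321, 229) [ 0.532 -0.265  0.14 ]
top (315, 189) [ 0.621 -0.255  0.102]
top (229, 243) [ 0.512 -0.087  0.114]
top (250, 240) [ 0.522 -0.124  0.089]
top (300, 250) [ 0.501 -0.224  0.085]
scene (307, 237) [ 0.572 -0.252  0.107]
scene (326, 228) [ 0.531 -0.261  0.136]
scene (326, 240) [ 0.53  -0.259  0.107]
scene (295, 288) [ 0.508 -0.08   0.111]
scene (296, 275) [ 0.541 -0.143  0.088]
top ellipse ((317.614013671875, 212.51126098632812), (53.05818176269531, 56.064697265625), 87.43889617919922) [ 0.5733 -0.2597  0.1   ]
pin pts 53 [ 0.5334 -0.2649  0.1403] 0.1464132446800167
scene ellipse ((304.9931640625, 232.85154724121094), (41.55415725708008, 63.504798889160156), 92.30332946777344) [ 0.5878 -0.2732  0.1   ]
pin pts 55 [ 0.5328 -0.2632  0.137 ] 0.1439152286244132
top [0.089 0.106 0.112 0.113 0.116]
handle 23 [ 0.5087 -0.0918  0.1125]
[-0.95369215 -0.30078445]
scene [0.092 0.1   0.107 0.111 0.114]
handle 87 [ 0.5088 -0.0821  0.1108]
[-0.94352066 -0.3313137 ]
```

View pics/c1.png

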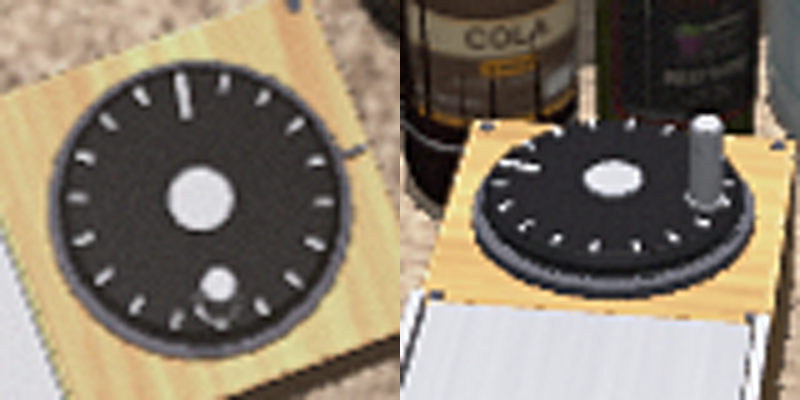

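The enlarged crop shows the index pointer to the right of the dial (box -x side). The long mark is near the top of the image and the pin opposite it near the bottom, which agrees with the depth points. Next I check clearance to the bottles for each gripper heading.

```bash
python3 - <<'E'
from h import *
Q=[]
for n in ['top1','scene1']:
    d=dict(np.load(n+'.npz'));P=pts(d);P=P[d['depth']>0]
    Q.append(P[(P[:,2]>.15)&(P[:,2]<.5)&(abs(P[:,0]-.57)<.3)&(abs(P[:,1]+.26)<.25)&(P[:,0]>.4)])
Q=np.vstack(Q);np.save('obs.npy',Q)
import collections
c=collections.Counter(map(tuple,(Q[:,:2]/.03).round().astype(int)));print(sorted([(round(a*.03,2),round(b*.03,2),n) for (a,b),n in c.items() if n>8]))
C=np.array([.574,-.2585])
for h in range(0,180,10):
    y=np.array([np.cos(np.radians(h)),np.sin(np.radians(h))]);x=np.array([y[1],-y[0]])
    o=[]
    for th in range(50,351,30):
        g=C+.042*np.array([np.cos(np.radians(th)),np.sin(np.radians(th))]);D=Q[:,:2]-g
        e=np.hypot(np.maximum(abs(D@x)-.0375,0),np.maximum(abs(D@y)-.0885,0));o.append(int(1000*np.percentile(e,.3)))
    print(h,o)
# objects near handle sweep
E
```

```text
[(np.float64(0.51), np.float64(-0.51), 325), (np.float64(0.51), np.float64(-0.48), 39), (np.float64(0.54), np.float64(-0.51), 456), (np.float64(0.54), np.float64(-0.48), 1302), (np.float64(0.54), np.float64(-0.45), 25), (np.float64(0.57), np.float64(-0.51), 351), (np.float64(0.57), np.float64(-0.48), 850), (np.float64(0.57), np.float64(-0.45), 432), (np.float64(0.6), np.float64(-0.51), 202), (np.float64(0.6), np.float64(-0.48), 304), (np.float64(0.6), np.float64(-0.45), 330), (np.float64(0.6), np.float64(-0.42), 166), (np.float64(0.63), np.float64(-0.48), 48), (np.float64(0.63), np.float64(-0.45), 820), (np.float64(0.63), np.float64(-0.42), 1184), (np.float64(0.66), np.float64(-0.45), 124), (np.float64(0.66), np.float64(-0.42), 305), (np.float64(0.66), np.float64(-0.39), 547), (np.float64(0.66), np.float64(-0.36), 1196), (np.float64(0.66), np.float64(-0.33), 269), (np.float64(0.69), np.float64(-0.42), 57), (np.float64(0.69), np.float64(-0.39), 424), (np.float64(0.69), np.float64(-0.36), 842), (np.float64(0.69), np.float64(-0.33), 1194), (np.float64(0.72), np.float64(-0.51), 2569), (n
[... 1047 characters left out ...]
 88, 66, 48, 39, 41, 53]
40 [95, 114, 127, 129, 120, 102, 80, 60, 48, 46, 55]
50 [89, 110, 126, 131, 126, 110, 88, 68, 53, 47, 53]
60 [79, 101, 118, 126, 120, 101, 79, 64, 48, 44, 47]
70 [64, 86, 105, 116, 108, 92, 72, 50, 36, 37, 37]
80 [51, 73, 91, 103, 98, 81, 60, 40, 29, 28, 23]
90 [42, 62, 79, 90, 92, 74, 53, 34, 29, 15, 9]
100 [37, 57, 72, 80, 80, 72, 51, 36, 19, 2, 1]
110 [39, 57, 69, 74, 72, 63, 47, 27, 6, 0, 0]
120 [44, 62, 71, 73, 68, 56, 38, 17, 0, 0, 2]
130 [44, 63, 76, 78, 70, 55, 35, 14, 0, 0, 4]
140 [39, 60, 75, 80, 75, 59, 39, 17, 2, 0, 2]
150 [37, 56, 70, 77, 75, 62, 42, 21, 3, 0, 0]
160 [42, 58, 69, 73, 70, 59, 41, 20, 0, 0, 2]
170 [51, 66, 74, 75, 68, 55, 36, 15, 0, 0, 10]
```

```bash
python3 -m pendant '[{"x":10,"y":-26,"z":-6},{"x":10,"y":-26,"z":-6},{"x":10,"y":-26,"z":-6},{"x":10,"y":-26,"z":-6},{"x":10,"y":-26,"z":-6},{"x":10,"y":-26,"z":-6},{"x":10,"y":-26,"z":-6},{"x":10,"y":-26,"z":-6},{"x":10,"y":-26,"z":-6},{"x":10,"y":-26,"z":-6}]'
python3 -m pendant '[{"rz":-0.124},{"rz":-0.124},{"rz":-0.124},{"rz":-0.124},{"rz":-0.124},{"rz":-0.124},{"rz":-0.124},{"rz":-0.124},{"rz":-0.124}]'
python3 -m pendant '[{"rz":-0.124},{"rz":-0.124},{"rz":-0.124},{"rz":-0.124},{"rz":-0.124},{"rz":-0.124},{"rz":-0.124},{"rz":-0.1},{}]'
python3 -c "
from h import *
s=get_state();print(s['t'],s['qpos'],s['ee_pos'],s['ft_force'])
from scipy.spatial.transform import Rotation as R
print(R.from_quat(s['tcp_rot']).as_matrix().round(3))"
```

```text
0.1 [-1.42000659e+00  2.76512069e-01  1.50596583e+00 -5.46274876e-06
  1.36066797e+00 -1.20977547e-01] [ 0.15428494 -0.55343385  0.21571865] [ 0.2489082  -0.62955206  0.6606264 ]
[[ 0.963  0.268 -0.   ]
 [ 0.268 -0.963  0.002]
 [ 0.    -0.002 -1.   ]]schema error: expected keys rx, ry, rz, x, y, z, gripper
schema error: expected keys rx, ry, rz, x, y, z, gripper
schema error: expected keys rx, ry, rz, x, y, z, gripper
```

```bash
python3 -m pendant '[{"rx":0,"ry":0,"rz":0,"x":20,"y":-35,"z":-8,"gripper":1},{"rx":0,"ry":0,"rz":0,"x":20,"y":-35,"z":-8,"gripper":1},{"rx":0,"ry":0,"rz":0,"x":20,"y":-35,"z":-8,"gripper":1},{"rx":0,"ry":0,"rz":0,"x":20,"y":-35,"z":-8,"gripper":1},{"rx":0,"ry":0,"rz":0,"x":20,"y":-35,"z":-8,"gripper":1},{"rx":0,"ry":0,"rz":0,"x":20,"y":-35,"z":-8,"gripper":1},{"rx":0,"ry":0,"rz":0,"x":10,"y":-35,"z":-8,"gripper":1},{"rx":0,"ry":0,"rz":0,"x":10,"y":-35,"z":-8,"gripper":1}]'
python3 -m pendant '[{"rx":0,"ry":0,"rz":-0.124,"x":0,"y":0,"z":0,"gripper":1},{"rx":0,"ry":0,"rz":-0.124,"x":0,"y":0,"z":0,"gripper":1},{"rx":0,"ry":0,"rz":-0.124,"x":0,"y":0,"z":0,"gripper":1},{"rx":0,"ry":0,"rz":-0.124,"x":0,"y":0,"z":0,"gripper":1},{"rx":0,"ry":0,"rz":-0.124,"x":0,"y":0,"z":0,"gripper":1},{"rx":0,"ry":0,"rz":-0.124,"x":0,"y":0,"z":0,"gripper":1},{"rx":0,"ry":0,"rz":-0.124,"x":0,"y":0,"z":0,"gripper":1},{"rx":0,"ry":0,"rz":-0.124,"x":0,"y":0,"z":0,"gripper":1},{"rx":0,"ry":0,"rz":-0.124,"x":0,"y":0,"z":0,"gripper":1}]'
python3 -m pendant '[{"rx":0,"ry":0,"rz":-0.124,"x":0,"y":0,"z":0,"gripper":1},{"rx":0,"ry":0,"rz":-0.124,"x":0,"y":0,"z":0,"gripper":1},{"rx":0,"ry":0,"rz":-0.124,"x":0,"y":0,"z":0,"gripper":1},{"rx":0,"ry":0,"rz":-0.124,"x":0,"y":0,"z":0,"gripper":1},{"rx":0,"ry":0,"rz":-0.124,"x":0,"y":0,"z":0,"gripper":1},{"rx":0,"ry":0,"rz":-0.124,"x":0,"y":0,"z":0,"gripper":1},{"rx":0,"ry":0,"rz":-0.124,"x":0,"y":0,"z":0,"gripper":1},{"rx":0,"ry":0,"rz":-0.1,"x":0,"y":0,"z":0,"gripper":1},{"rx":0,"ry":0,"rz":0,"x":0,"y":0,"z":0,"gripper":1}]'
python3 -c "
from h import *
s=get_state();print(s['t'],s['qpos'],s['ee_pos'],s['ft_force'])
from scipy.spatial.transform import Rotation as R
print(R.from_quat(s['tcp_rot']).as_matrix().round(3))"
```

```text
t: 0.77
ee_pos: [0.2139, -0.2444, 0.2804]
tcp_rot: [0.991, 0.136, 0.0, -0.0]
ft_force: [-0.2, -0.7, 0.3]
width: 0.0942
gripper_force: 0.0
t: 1.52
ee_pos: [0.2139, -0.2463, 0.2801]
tcp_rot: [0.767, 0.642, 0.0, -0.0]
ft_force: [0.3, 0.8, 0.1]
width: 0.0941
gripper_force: 0.0
t: 2.27
ee_pos: [0.2139, -0.2463, 0.2802]
tcp_rot: [0.382, 0.924, 0.0, -0.0]
ft_force: [0.9, 0.2, 0.2]
width: 0.0939
gripper_force: 0.0
2.2667 [-1.07008306e+00 -1.50713418e-01  1.81598864e+00 -5.59587800e-05
  1.47691984e+00 -1.85665947e+00] [ 0.21387834 -0.246315    0.2801704 ] [0.92505007 0.21617433 0.20232074]
[[-0.708  0.706 -0.   ]
 [ 0.706  0.708  0.001]
 [ 0.001  0.    -1.   ]]
```

```bash
python3 -m pendant '[{"rx":0,"ry":0,"rz":0,"x":-29,"y":26,"z":0,"gripper":1},{"rx":0,"ry":0,"rz":0,"x":-29,"y":26,"z":0,"gripper":1},{"rx":0,"ry":0,"rz":0,"x":-29,"y":26,"z":0,"gripper":1},{"rx":0,"ry":0,"rz":0,"x":-29,"y":26,"z":0,"gripper":1},{"rx":0,"ry":0,"rz":0,"x":-29,"y":26,"z":0,"gripper":1},{"rx":0,"ry":0,"rz":0,"x":-29,"y":26,"z":0,"gripper":1},{"rx":0,"ry":0,"rz":0,"x":-29,"y":26,"z":0,"gripper":1},{"rx":0,"ry":0,"rz":0,"x":-29,"y":26,"z":0,"gripper":1},{"rx":0,"ry":0,"rz":0,"x":0,"y":0,"z":0,"gripper":1},{"rx":0,"ry":0,"rz":0,"x":0,"y":0,"z":0,"gripper":1}]'
python3 -c "
from h import *
d=snap('wrist','w1.png');np.savez('w1.npz',**d);print(np.linalg.inv(d['view'])[:3].round(3).tolist())"
```

```text
t: 3.1
ee_pos: [0.5265, -0.2634, 0.2786]
tcp_rot: [0.383, 0.924, 0.0, -0.001]
ft_force: [0.0, 0.4, -0.6]
width: 0.0938
gripper_force: 0.0
[[0.707, 0.687, 0.165, 0.479], [0.707, -0.687, -0.167, -0.214], [-0.002, 0.235, -0.972, 0.447]]
```

View pics/w1.png

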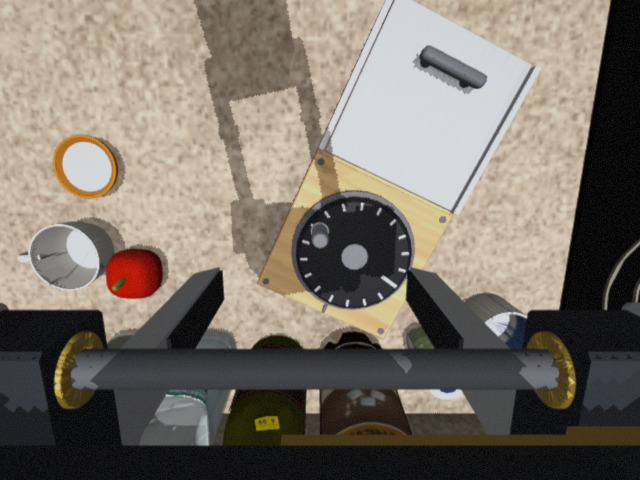

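The wrist view shows the dial hub at (354,257), pin top at (319,230), long mark at (388,281), index pointer at (324,308) and handle at about (452,66). The four deck screws are also visible.

```bash
python3 - <<'E'
from h import *
d=dict(np.load('w1.npz'));P=pts(d);hsv=cv2.cvtColor(d['img'],cv2.COLOR_RGB2HSV)
# hub: bright blob near (354,257)
m=np.zeros((480,640),np.uint8);m[235:280,335:375]=(d['img'][235:280,335:375].min(2)>120)
n,l,st,ce=cv2.connectedComponentsWithStats(m);i=1+st[1:,4].argmax();print('hub px',ce[i],P[l==i].mean(0).round(4),ray(d,ce[i],.106).round(4))
W=P[215:260,300:345].reshape(-1,3);z=W[:,2];Q=W[z>.13];print('pin',len(Q),Q.mean(0).round(4),np.percentile(z,98).round(4))
Q=Q[Q[:,2]>.139];print('pintop',len(Q),Q.mean(0).round(4),(Q[:,:2].max(0)+Q[:,:2].min(0))/2)
c=P[30:110,400:510];Q=c[(d['img'][30:110,400:510].max(2)<110)];Q=Q[(Q[:,2]>.105)&(Q[:,2]<.13)]
r=cv2.minAreaRect((Q[:,:2]*1000).astype(np.float32));print('handle',len(Q),Q.mean(0).round(4),r)
for uv,h in [((324,308),.091),((388,281),.102),((321,161),.084),((443,219),.084),((265,282),.084),((380,331),.084)]:print(uv,ray(d,uv,h).round(4),P[uv[1],uv[0]].round(4))
E
```

```text
hub px [354.09504132 256.42561983] [ 0.5758 -0.2587  0.1095] [ 0.5767 -0.2591  0.106 ]
pin 259 [ 0.5337 -0.2634  0.145 ] 0.1422
pintop 213 [ 0.534  -0.2638  0.1471] [ 0.51063352 -0.24309132]
handle 442 [ 0.5128 -0.0912  0.1125] ((513.7926635742188, -87.42631530761719), (58.303245544433594, 9.265935897827148), 20.02205467224121)
(324, 308) [ 0.5993 -0.3214  0.091 ] [ 0.5994 -0.3215  0.0906]
(388, 281) [ 0.6197 -0.2534  0.102 ] [ 0.6201 -0.2535  0.101 ]
(321, 161) [ 0.4915 -0.2187  0.084 ] [ 0.4915 -0.2187  0.084 ]
(443, 219) [ 0.6174 -0.1727  0.084 ] [ 0.6173 -0.1728  0.0845]
(265, 282) [ 0.5377 -0.3464  0.084 ] [ 0.5375 -0.3458  0.0855]
(380, 331) [ 0.663  -0.2997  0.084 ] [ 0.6629 -0.2997  0.0841]
```

```bash
python3 -m pendant '[{"rx":0,"ry":0,"rz":0,"x":-5.7,"y":5.7,"z":0,"gripper":0.35},{"rx":0,"ry":0,"rz":0,"x":0,"y":0,"z":30,"gripper":0.35},{"rx":0,"ry":0,"rz":0,"x":0,"y":0,"z":30,"gripper":0.35},{"rx":0,"ry":0,"rz":0,"x":0,"y":0,"z":30,"gripper":0.35},{"rx":0,"ry":0,"rz":0,"x":0,"y":0,"z":0,"gripper":0.35},{"rx":0,"ry":0,"rz":0,"x":0,"y":0,"z":0,"gripper":0.35},{"rx":0,"ry":0,"rz":0,"x":0,"y":0,"z":0,"gripper":0.35},{"rx":0,"ry":0,"rz":0,"x":0,"y":0,"z":0,"gripper":0.35},{"rx":0,"ry":0,"rz":0,"x":0,"y":0,"z":0,"gripper":0.35}]'
python3 - <<'E'
from h import *
d=snap('wrist','w2.png');P=pts(d)
Q=P[(abs(P[...,0]-.5345)<.02)&(abs(P[...,1]+.2635)<.02)&(P[...,2]>.13)&(P[...,2]<.15)]
print(len(Q),Q.mean(0),np.percentile(Q,[3,97],axis=0))
E
```

```text
t: 3.9
ee_pos: [0.5342, -0.2645, 0.1929]
tcp_rot: [0.383, 0.924, -0.0, 0.002]
ft_force: [1.2, 0.9, -0.1]
width: 0.037
gripper_force: 0.0
476 [ 0.53450392 -0.26385136  0.1401872 ] [[ 0.52871439 -0.27048986  0.13183766]
 [ 0.54114461 -0.25804025  0.14295362]]
```

```bash
python3 -m pendant '[{"rx":0,"ry":0,"rz":0,"x":0,"y":0.7,"z":25,"gripper":0.35},{"rx":0,"ry":0,"rz":0,"x":0,"y":0,"z":25,"gripper":0.35},{"rx":0,"ry":0,"rz":0,"x":0,"y":0,"z":18,"gripper":0.35},{"rx":0,"ry":0,"rz":0,"x":0,"y":0,"z":0,"gripper":0.35},{"rx":0,"ry":0,"rz":0,"x":0,"y":0,"z":0,"gripper":0.35}]' 15
python3 -m pendant '[{"rx":0,"ry":0,"rz":0,"x":0,"y":0,"z":0,"gripper":0},{"rx":0,"ry":0,"rz":0,"x":0,"y":0,"z":0,"gripper":0},{"rx":0,"ry":0,"rz":0,"x":0,"y":0,"z":0,"gripper":0},{"rx":0,"ry":0,"rz":0,"x":0,"y":0,"z":0,"gripper":0},{"rx":0,"ry":0,"rz":0,"x":0,"y":0,"z":0,"gripper":0},{"rx":0,"ry":0,"rz":0,"x":0,"y":0,"z":0,"gripper":0}]' 15
```

```text
t: 4.37
ee_pos: [0.5337, -0.2632, 0.1226]
tcp_rot: [0.383, 0.924, 0.0, -0.0]
ft_force: [0.0, -0.3, 0.8]
width: 0.033
gripper_force: 0.0
t: 4.87
ee_pos: [0.5341, -0.264, 0.124]
tcp_rot: [0.383, 0.924, -0.001, 0.001]
ft_force: [-1.8, -1.1, 6.6]
width: 0.0147
gripper_force: 15.0
```

```bash
cat > c.py <<'E'
import sys
from h import *
# exit 1 if resistance to motion in sense sys.argv[1] (-1 cw, +1 acw) exceeds limit sys.argv[2]
sg=float(sys.argv[1]);lim=float(sys.argv[2]);s=get_state();p=s['ee_pos'][:2]-np.array([.5765,-.259])
th=np.degrees(np.arctan2(p[1],p[0]))%360;u=p/np.hypot(*p);t=sg*np.array([-u[1],u[0]]);f=s['ft_force']
r=-f[:2]@t;print('t%.1f th %.1f r %.1f res %.1f rad %.1f fz %.1f'%(s['t'],th,1e3*np.hypot(*p),r,f[:2]@u,f[2]),flush=True)
sys.exit(r>lim)
E
cat > g.py <<'E'
# print tool-frame shift for arc steps: g.py theta0 step_deg n
import sys,numpy as np
a,d,n=map(float,sys.argv[1:])
for k in range(int(n)):
    A,B=np.radians([a+k*d,a+(k+1)*d]);w=42.2*np.array([np.cos(B)-np.cos(A),np.sin(B)-np.sin(A)])
    print('%.1f->%.1f x %.2f y %.2f'%(a+k*d,a+(k+1)*d,(-w[0]+w[1])*.7071,(w[0]+w[1])*.7071))
E
python3 g.py 186.7 -5 3; python3 g.py 171.7 -6.8 19
```

```text
186.7->181.7 x 2.79 y 2.41
181.7->176.7 x 2.57 y 2.64
176.7->171.7 x 2.33 y 2.85
171.7->164.9 x 2.75 y 4.18
164.9->158.1 x 2.23 y 4.48
158.1->151.3 x 1.69 y 4.71
151.3->144.5 x 1.12 y 4.88
144.5->137.7 x 0.53 y 4.98
137.7->130.9 x -0.06 y 5.01
130.9->124.1 x -0.65 y 4.96
124.1->117.3 x -1.24 y 4.85
117.3->110.5 x -1.80 y 4.67
110.5->103.7 x -2.34 y 4.42
103.7->96.9 x -2.85 y 4.12
96.9->90.1 x -3.32 y 3.75
90.1->83.3 x -3.74 y 3.33
83.3->76.5 x -4.11 y 2.86
76.5->69.7 x -4.42 y 2.36
69.7->62.9 x -4.66 y 1.82
62.9->56.1 x -4.85 y 1.25
56.1->49.3 x -4.96 y 0.67
49.3->42.5 x -5.00 y 0.08
```

```bash
python3 -m pendant '[{"rx":0,"ry":0,"rz":0,"x":1.4,"y":1.2,"z":0,"gripper":0},{"rx":0,"ry":0,"rz":0,"x":1.4,"y":1.2,"z":0,"gripper":0},{"rx":0,"ry":0,"rz":0,"x":1.3,"y":1.3,"z":0,"gripper":0},{"rx":0,"ry":0,"rz":0,"x":1.3,"y":1.3,"z":0,"gripper":0}]' >/dev/null; python3 c.py -1 5.5 &&
python3 -m pendant '[{"rx":0,"ry":0,"rz":0,"x":1.2,"y":1.4,"z":0,"gripper":0},{"rx":0,"ry":0,"rz":0,"x":1.2,"y":1.4,"z":0,"gripper":0},{"rx":0,"ry":0,"rz":0,"x":0,"y":0,"z":0,"gripper":0}]' >/dev/null; python3 c.py -1 5.5
python3 -m pendant '[{"rx":0,"ry":0,"rz":0,"x":0,"y":0,"z":0,"gripper":0},{"rx":0,"ry":0,"rz":0,"x":0,"y":0,"z":0,"gripper":0}]' >/dev/null; python3 c.py -1 5.5
```

```text
t5.2 th 177.0 r 42.8 res 1.3 rad 2.0 fz 5.1
t5.2 th 177.0 r 42.8 res 1.3 rad 2.0 fz 5.1
t5.4 th 176.2 r 42.8 res 0.2 rad 1.9 fz 7.2False
False
False
```

```bash
sed -i 's/sys.exit(r>lim)/sys.exit(int(r>lim))/' c.py
python3 -m pendant '[{"rx":0,"ry":0,"rz":0,"x":1.2,"y":1.4,"z":0,"gripper":0},{"rx":0,"ry":0,"rz":0,"x":0.6,"y":0.7,"z":0,"gripper":0},{"rx":0,"ry":0,"rz":0,"x":0,"y":0,"z":0,"gripper":0}]' >/dev/null; python3 c.py -1 5.5 &&
python3 -m pendant '[{"rx":0,"ry":0,"rz":0,"x":0.6,"y":0.8,"z":0,"gripper":0},{"rx":0,"ry":0,"rz":0,"x":0,"y":0,"z":0,"gripper":0}]' >/dev/null && python3 c.py -1 5.5 &&
python3 -m pendant '[{"rx":0,"ry":0,"rz":0,"x":0.6,"y":0.8,"z":0,"gripper":0},{"rx":0,"ry":0,"rz":0,"x":0,"y":0,"z":0,"gripper":0}]' >/dev/null && python3 c.py -1 5.5 &&
python3 -m pendant '[{"rx":0,"ry":0,"rz":0,"x":0.6,"y":0.8,"z":0,"gripper":0},{"rx":0,"ry":0,"rz":0,"x":0,"y":0,"z":0,"gripper":0}]' >/dev/null && python3 c.py -1 5.5 &&
python3 -m pendant '[{"rx":0,"ry":0,"rz":0,"x":0.5,"y":0.8,"z":0,"gripper":0},{"rx":0,"ry":0,"rz":0,"x":0,"y":0,"z":0,"gripper":0}]' >/dev/null && python3 c.py -1 5.5 &&
python3 -m pendant '[{"rx":0,"ry":0,"rz":0,"x":0.5,"y":0.9,"z":0,"gripper":0},{"rx":0,"ry":0,"rz":0,"x":0,"y":0,"z":0,"gripper":0}]' >/dev/null && python3 c.py -1 5.5 &&
python3 -m pendant '[{"rx":0,"ry":0,"rz":0,"x":0.4,"y":0.9,"z":0,"gripper":0},{"rx":0,"ry":0,"rz":0,"x":0,"y":0,"z":0,"gripper":0}]' >/dev/null && python3 c.py -1 5.5 &&
python3 -m pendant '[{"rx":0,"ry":0,"rz":0,"x":0.4,"y":0.9,"z":0,"gripper":0},{"rx":0,"ry":0,"rz":0,"x":0,"y":0,"z":0,"gripper":0}]' >/dev/null && python3 c.py -1 5.5 &&
python3 -m pendant '[{"rx":0,"ry":0,"rz":0,"x":0.4,"y":0.9,"z":0,"gripper":0},{"rx":0,"ry":0,"rz":0,"x":0,"y":0,"z":0,"gripper":0}]' >/dev/null && python3 c.py -1 5.5
```

```text
t5.6 th 172.7 r 42.7 res 0.5 rad 1.4 fz 6.8
t5.8 th 171.4 r 42.8 res 0.5 rad 2.7 fz 5.5
t6.0 th 170.1 r 42.7 res 0.7 rad 1.8 fz 5.8
t6.1 th 168.7 r 42.8 res 1.1 rad 1.4 fz 6.3
t6.3 th 167.5 r 42.8 res 0.8 rad 0.8 fz 5.8
t6.5 th 166.0 r 42.7 res 0.2 rad 1.4 fz 6.7
t6.6 th 164.7 r 42.7 res -0.4 rad 2.1 fz 6.7
t6.8 th 163.3 r 42.7 res -0.2 rad 1.9 fz 6.6
t7.0 th 162.0 r 42.7 res -0.1 rad 2.2 fz 7.2
```

```bash

python3 -m pendant '[{"rx":0,"ry":0,"rz":0,"x":0.6,"y":1.4,"z":0,"gripper":0},{"rx":0,"ry":0,"rz":0,"x":0,"y":0,"z":0,"gripper":0}]' >/dev/null && python3 c.py -1 3.5 &&
python3 -m pendant '[{"rx":0,"ry":0,"rz":0,"x":0.6,"y":1.4,"z":0,"gripper":0},{"rx":0,"ry":0,"rz":0,"x":0,"y":0,"z":0,"gripper":0}]' >/dev/null && python3 c.py -1 3.5 &&
python3 -m pendant '[{"rx":0,"ry":0,"rz":0,"x":0.6,"y":1.4,"z":0,"gripper":0},{"rx":0,"ry":0,"rz":0,"x":0,"y":0,"z":0,"gripper":0}]' >/dev/null && python3 c.py -1 3.5 &&
python3 -m pendant '[{"rx":0,"ry":0,"rz":0,"x":0.5,"y":1.4,"z":0,"gripper":0},{"rx":0,"ry":0,"rz":0,"x":0,"y":0,"z":0,"gripper":0}]' >/dev/null && python3 c.py -1 3.5 &&
python3 -m pendant '[{"rx":0,"ry":0,"rz":0,"x":0.5,"y":1.4,"z":0,"gripper":0},{"rx":0,"ry":0,"rz":0,"x":0,"y":0,"z":0,"gripper":0}]' >/dev/null && python3 c.py -1 3.5 &&
python3 -m pendant '[{"rx":0,"ry":0,"rz":0,"x":0.4,"y":1.4,"z":0,"gripper":0},{"rx":0,"ry":0,"rz":0,"x":0,"y":0,"z":0,"gripper":0}]' >/dev/null && python3 c.py -1 3.5 &&
python3 -m pendant '[{"rx":0,"ry":0,"rz":0,"x":0.4,"y":1.5,"z":0,"gripper":0},{"rx":0,"ry":0,"rz":0,"x":0,"y":0,"z":0,"gripper":0}]' >/dev/null && python3 c.py -1 3.5 &&
python3 -m pendant '[{"rx":0,"ry":0,"rz":0,"x":0.3,"y":1.5,"z":0,"gripper":0},{"rx":0,"ry":0,"rz":0,"x":0,"y":0,"z":0,"gripper":0}]' >/dev/null && python3 c.py -1 3.5 &&
python3 -m pendant '[{"rx":0,"ry":0,"rz":0,"x":0.3,"y":1.5,"z":0,"gripper":0},{"rx":0,"ry":0,"rz":0,"x":0,"y":0,"z":0,"gripper":0}]' >/dev/null && python3 c.py -1 3.5 &&
python3 -m pendant '[{"rx":0,"ry":0,"rz":0,"x":0.2,"y":1.5,"z":0,"gripper":0},{"rx":0,"ry":0,"rz":0,"x":0,"y":0,"z":0,"gripper":0}]' >/dev/null && python3 c.py -1 3.5 &&
python3 -m pendant '[{"rx":0,"ry":0,"rz":0,"x":0.2,"y":1.5,"z":0,"gripper":0},{"rx":0,"ry":0,"rz":0,"x":0,"y":0,"z":0,"gripper":0}]' >/dev/null && python3 c.py -1 3.5 &&
python3 -m pendant '[{"rx":0,"ry":0,"rz":0,"x":0.1,"y":1.5,"z":0,"gripper":0},{"rx":0,"ry":0,"rz":0,"x":0,"y":0,"z":0,"gripper":0}]' >/dev/null && python3 c.py -1 3.5 &&
python3 -m pendant '[{"rx":0,"ry":0,"rz":0,"x":0.1,"y":1.5,"z":0,"gripper":0},{"rx":0,"ry":0,"rz":0,"x":0,"y":0,"z":0,"gripper":0}]' >/dev/null && python3 c.py -1 3.5 &&
python3 -m pendant '[{"rx":0,"ry":0,"rz":0,"x":0,"y":1.5,"z":0,"gripper":0},{"rx":0,"ry":0,"rz":0,"x":0,"y":0,"z":0,"gripper":0}]' >/dev/null && python3 c.py -1 3.5
```

```text
t7.1 th 159.7 r 42.7 res 0.5 rad 2.5 fz 6.3
t7.3 th 157.6 r 42.7 res 1.0 rad 2.0 fz 6.5
t7.5 th 155.6 r 42.7 res 0.0 rad 2.8 fz 7.4
t7.6 th 153.5 r 42.7 res 1.1 rad 1.5 fz 6.5
t7.8 th 151.5 r 42.7 res 0.4 rad 2.1 fz 5.9
t8.0 th 149.5 r 42.7 res 0.0 rad 1.2 fz 7.0
t8.1 th 147.4 r 42.7 res -0.3 rad 1.8 fz 6.3
t8.3 th 145.3 r 42.6 res 0.3 rad 1.9 fz 5.8
t8.4 th 143.2 r 42.6 res -0.3 rad 1.4 fz 6.7
t8.6 th 141.1 r 42.6 res -0.0 rad 1.5 fz 6.9
t8.8 th 139.0 r 42.6 res 0.3 rad 1.6 fz 6.8
t8.9 th 137.0 r 42.6 res -0.4 rad 1.9 fz 6.7
t9.1 th 134.9 r 42.6 res 0.2 rad -1.1 fz 6.1
t9.3 th 132.9 r 42.5 res 0.4 rad 1.4 fz 6.6
```

```bash

python3 -m pendant '[{"rx":0,"ry":0,"rz":0,"x":0,"y":1.5,"z":0,"gripper":0},{"rx":0,"ry":0,"rz":0,"x":0,"y":0,"z":0,"gripper":0}]' && python3 c.py -1 3.5 &&
python3 -m pendant '[{"rx":0,"ry":0,"rz":0,"x":-0.1,"y":1.5,"z":0,"gripper":0},{"rx":0,"ry":0,"rz":0,"x":0,"y":0,"z":0,"gripper":0}]' >/dev/null && python3 c.py -1 3.5 &&
python3 -m pendant '[{"rx":0,"ry":0,"rz":0,"x":-0.2,"y":1.5,"z":0,"gripper":0},{"rx":0,"ry":0,"rz":0,"x":0,"y":0,"z":0,"gripper":0}]' >/dev/null && python3 c.py -1 3.5 &&
python3 -m pendant '[{"rx":0,"ry":0,"rz":0,"x":-0.2,"y":1.5,"z":0,"gripper":0},{"rx":0,"ry":0,"rz":0,"x":0,"y":0,"z":0,"gripper":0}]' >/dev/null && python3 c.py -1 3.5 &&
python3 -m pendant '[{"rx":0,"ry":0,"rz":0,"x":-0.3,"y":1.5,"z":0,"gripper":0},{"rx":0,"ry":0,"rz":0,"x":0,"y":0,"z":0,"gripper":0}]' >/dev/null && python3 c.py -1 3.5 &&
python3 -m pendant '[{"rx":0,"ry":0,"rz":0,"x":-0.3,"y":1.5,"z":0,"gripper":0},{"rx":0,"ry":0,"rz":0,"x":0,"y":0,"z":0,"gripper":0}]' >/dev/null && python3 c.py -1 3.5 &&
python3 -m pendant '[{"rx":0,"ry":0,"rz":0,"x":-0.4,"y":1.5,"z":0,"gripper":0},{"rx":0,"ry":0,"rz":0,"x":0,"y":0,"z":0,"gripper":0}]' >/dev/null && python3 c.py -1 3.5 &&
python3 -m pendant '[{"rx":0,"ry":0,"rz":0,"x":-0.4,"y":1.4,"z":0,"gripper":0},{"rx":0,"ry":0,"rz":0,"x":0,"y":0,"z":0,"gripper":0}]' >/dev/null && python3 c.py -1 3.5 &&
python3 -m pendant '[{"rx":0,"ry":0,"rz":0,"x":-0.5,"y":1.4,"z":0,"gripper":0},{"rx":0,"ry":0,"rz":0,"x":0,"y":0,"z":0,"gripper":0}]' >/dev/null && python3 c.py -1 3.5 &&
python3 -m pendant '[{"rx":0,"ry":0,"rz":0,"x":-0.5,"y":1.4,"z":0,"gripper":0},{"rx":0,"ry":0,"rz":0,"x":0,"y":0,"z":0,"gripper":0}]' >/dev/null && python3 c.py -1 3.5 &&
python3 -m pendant '[{"rx":0,"ry":0,"rz":0,"x":-0.6,"y":1.4,"z":0,"gripper":0},{"rx":0,"ry":0,"rz":0,"x":0,"y":0,"z":0,"gripper":0}]' >/dev/null && python3 c.py -1 3.5 &&
python3 -m pendant '[{"rx":0,"ry":0,"rz":0,"x":-0.6,"y":1.4,"z":0,"gripper":0},{"rx":0,"ry":0,"rz":0,"x":0,"y":0,"z":0,"gripper":0}]' >/dev/null && python3 c.py -1 3.5 &&
python3 -m pendant '[{"rx":0,"ry":0,"rz":0,"x":-0.7,"y":1.3,"z":0,"gripper":0},{"rx":0,"ry":0,"rz":0,"x":0,"y":0,"z":0,"gripper":0}]' >/dev/null && python3 c.py -1 3.5 &&
python3 -m pendant '[{"rx":0,"ry":0,"rz":0,"x":-0.7,"y":1.3,"z":0,"gripper":0},{"rx":0,"ry":0,"rz":0,"x":0,"y":0,"z":0,"gripper":0}]' >/dev/null && python3 c.py -1 3.5
```

```text
t: 9.45
ee_pos: [0.5487, -0.2268, 0.124]
tcp_rot: [0.383, 0.924, -0.0, 0.001]
ft_force: [-0.1, 0.3, 5.8]
width: 0.0146
gripper_force: 15.0
t9.4 th 130.9 r 42.5 res -0.1 rad 0.3 fz 5.8
t9.6 th 128.8 r 42.5 res -0.0 rad 0.9 fz 6.0
t9.8 th 126.8 r 42.5 res 1.4 rad 1.0 fz 5.3
t9.9 th 124.7 r 42.5 res 0.3 rad 0.1 fz 6.0
t10.1 th 122.6 r 42.4 res 0.4 rad 1.0 fz 5.1
t10.3 th 120.5 r 42.5 res 0.3 rad 0.5 fz 5.7
t10.4 th 118.4 r 42.4 res 1.0 rad -0.5 fz 6.2
t10.6 th 116.4 r 42.4 res 0.8 rad 0.1 fz 5.7
t10.8 th 114.4 r 42.4 res 0.7 rad 0.2 fz 5.6
t10.9 th 112.4 r 42.3 res 0.8 rad 0.2 fz 5.1
t11.1 th 110.4 r 42.3 res -0.7 rad 0.4 fz 6.0
t11.3 th 108.3 r 42.3 res 0.1 rad -0.5 fz 5.2
t11.4 th 106.3 r 42.3 res -0.1 rad -0.9 fz 5.7
t11.6 th 104.3 r 42.2 res 0.3 rad -1.1 fz 6.1
```

```bash

python3 -m pendant '[{"rx":0,"ry":0,"rz":0,"x":-0.8,"y":1.3,"z":0,"gripper":0},{"rx":0,"ry":0,"rz":0,"x":0,"y":0,"z":0,"gripper":0}]' >/dev/null && python3 c.py -1 3.5 &&
python3 -m pendant '[{"rx":0,"ry":0,"rz":0,"x":-0.8,"y":1.3,"z":0,"gripper":0},{"rx":0,"ry":0,"rz":0,"x":0,"y":0,"z":0,"gripper":0}]' >/dev/null && python3 c.py -1 3.5 &&
python3 -m pendant '[{"rx":0,"ry":0,"rz":0,"x":-0.8,"y":1.3,"z":0,"gripper":0},{"rx":0,"ry":0,"rz":0,"x":0,"y":0,"z":0,"gripper":0}]' >/dev/null && python3 c.py -1 3.5 &&
python3 -m pendant '[{"rx":0,"ry":0,"rz":0,"x":-0.9,"y":1.2,"z":0,"gripper":0},{"rx":0,"ry":0,"rz":0,"x":0,"y":0,"z":0,"gripper":0}]' >/dev/null && python3 c.py -1 3.5 &&
python3 -m pendant '[{"rx":0,"ry":0,"rz":0,"x":-0.9,"y":1.2,"z":0,"gripper":0},{"rx":0,"ry":0,"rz":0,"x":0,"y":0,"z":0,"gripper":0}]' >/dev/null && python3 c.py -1 3.5 &&
python3 -m pendant '[{"rx":0,"ry":0,"rz":0,"x":-1.0,"y":1.2,"z":0,"gripper":0},{"rx":0,"ry":0,"rz":0,"x":0,"y":0,"z":0,"gripper":0}]' >/dev/null && python3 c.py -1 3.5 &&
python3 -m pendant '[{"rx":0,"ry":0,"rz":0,"x":-1.0,"y":1.1,"z":0,"gripper":0},{"rx":0,"ry":0,"rz":0,"x":0,"y":0,"z":0,"gripper":0}]' >/dev/null && python3 c.py -1 3.5 &&
python3 -m pendant '[{"rx":0,"ry":0,"rz":0,"x":-1.0,"y":1.1,"z":0,"gripper":0},{"rx":0,"ry":0,"rz":0,"x":0,"y":0,"z":0,"gripper":0}]' >/dev/null && python3 c.py -1 3.5 &&
python3 -m pendant '[{"rx":0,"ry":0,"rz":0,"x":-1.1,"y":1.0,"z":0,"gripper":0},{"rx":0,"ry":0,"rz":0,"x":0,"y":0,"z":0,"gripper":0}]' >/dev/null && python3 c.py -1 3.5 &&
python3 -m pendant '[{"rx":0,"ry":0,"rz":0,"x":-1.1,"y":1.0,"z":0,"gripper":0},{"rx":0,"ry":0,"rz":0,"x":0,"y":0,"z":0,"gripper":0}]' >/dev/null && python3 c.py -1 3.5 &&
python3 -m pendant '[{"rx":0,"ry":0,"rz":0,"x":-1.1,"y":1.0,"z":0,"gripper":0},{"rx":0,"ry":0,"rz":0,"x":0,"y":0,"z":0,"gripper":0}]' >/dev/null && python3 c.py -1 3.5 &&
python3 -m pendant '[{"rx":0,"ry":0,"rz":0,"x":-1.2,"y":0.9,"z":0,"gripper":0},{"rx":0,"ry":0,"rz":0,"x":0,"y":0,"z":0,"gripper":0}]' >/dev/null && python3 c.py -1 3.5 &&
python3 -m pendant '[{"rx":0,"ry":0,"rz":0,"x":-1.2,"y":0.9,"z":0,"gripper":0},{"rx":0,"ry":0,"rz":0,"x":0,"y":0,"z":0,"gripper":0}]' >/dev/null && python3 c.py -1 3.5 &&
python3 -m pendant '[{"rx":0,"ry":0,"rz":0,"x":-1.2,"y":0.8,"z":0,"gripper":0},{"rx":0,"ry":0,"rz":0,"x":0,"y":0,"z":0,"gripper":0}]' >/dev/null && python3 c.py -1 3.5
```

```text
t11.8 th 102.3 r 42.2 res 1.2 rad -0.2 fz 5.8
t11.9 th 100.2 r 42.2 res 0.3 rad -1.5 fz 5.3
t12.1 th 98.1 r 42.2 res 0.8 rad -1.2 fz 5.7
t12.3 th 96.1 r 42.2 res 0.8 rad -2.1 fz 5.5
t12.4 th 94.1 r 42.1 res 0.6 rad -2.7 fz 5.1
t12.6 th 92.0 r 42.1 res 0.4 rad -1.6 fz 4.5
t12.8 th 90.0 r 42.1 res 0.3 rad -1.3 fz 4.8
t12.9 th 88.1 r 42.1 res 0.5 rad -1.5 fz 5.4
t13.1 th 86.1 r 42.1 res 0.5 rad -1.5 fz 4.8
t13.3 th 84.1 r 42.0 res -0.1 rad -2.9 fz 5.9
t13.4 th 82.2 r 42.0 res 0.6 rad -2.9 fz 4.4
t13.6 th 80.2 r 42.0 res -0.2 rad -2.5 fz 5.2
t13.8 th 78.8 r 42.0 res 0.2 rad -3.6 fz 6.2
t13.9 th 77.2 r 42.0 res 2.4 rad -3.9 fz 6.4
```

```bash

python3 -m pendant '[{"rx":0,"ry":0,"rz":0,"x":0,"y":0,"z":0,"gripper":0},{"rx":0,"ry":0,"rz":0,"x":0,"y":0,"z":0,"gripper":0}]' >/dev/null && python3 c.py -1 5 &&
python3 -m pendant '[{"rx":0,"ry":0,"rz":0,"x":-0.7,"y":0.4,"z":0,"gripper":0},{"rx":0,"ry":0,"rz":0,"x":0,"y":0,"z":0,"gripper":0}]' >/dev/null && python3 c.py -1 5 &&
python3 -m pendant '[{"rx":0,"ry":0,"rz":0,"x":-0.7,"y":0.4,"z":0,"gripper":0},{"rx":0,"ry":0,"rz":0,"x":0,"y":0,"z":0,"gripper":0}]' >/dev/null && python3 c.py -1 5 &&
python3 -m pendant '[{"rx":0,"ry":0,"rz":0,"x":-0.7,"y":0.4,"z":0,"gripper":0},{"rx":0,"ry":0,"rz":0,"x":0,"y":0,"z":0,"gripper":0}]' >/dev/null && python3 c.py -1 5 &&
python3 -m pendant '[{"rx":0,"ry":0,"rz":0,"x":-0.7,"y":0.4,"z":0,"gripper":0},{"rx":0,"ry":0,"rz":0,"x":0,"y":0,"z":0,"gripper":0}]' >/dev/null && python3 c.py -1 5 &&
python3 -m pendant '[{"rx":0,"ry":0,"rz":0,"x":-0.7,"y":0.3,"z":0,"gripper":0},{"rx":0,"ry":0,"rz":0,"x":0,"y":0,"z":0,"gripper":0}]' >/dev/null && python3 c.py -1 5
```

```text
t14.1 th 77.2 r 42.0 res 1.3 rad -2.3 fz 5.6
t14.3 th 76.3 r 41.9 res 1.4 rad -3.5 fz 6.2
t14.4 th 75.3 r 42.0 res 1.5 rad -3.7 fz 6.5
t14.6 th 74.8 r 41.9 res 1.9 rad -4.1 fz 7.3
t14.8 th 74.3 r 41.9 res 4.6 rad -2.1 fz 7.3
t14.9 th 74.0 r 41.9 res 4.2 rad -3.3 fz 8.0
```

```bash

python3 -m pendant '[{"rx":0,"ry":0,"rz":0,"x":-0.7,"y":0.3,"z":0,"gripper":0},{"rx":0,"ry":0,"rz":0,"x":0,"y":0,"z":0,"gripper":0}]' >/dev/null && python3 c.py -1 6 &&
python3 -m pendant '[{"rx":0,"ry":0,"rz":0,"x":-0.5,"y":0.2,"z":0,"gripper":0},{"rx":0,"ry":0,"rz":0,"x":0,"y":0,"z":0,"gripper":0}]' >/dev/null && python3 c.py -1 6
python3 -m pendant '[{"rx":0,"ry":0,"rz":0,"x":0,"y":0,"z":0,"gripper":0},{"rx":0,"ry":0,"rz":0,"x":0,"y":0,"z":0,"gripper":0}]' && python3 c.py -1 6
python3 -m pendant '[{"rx":0,"ry":0,"rz":0,"x":0,"y":0,"z":0,"gripper":0}]' && python3 c.py -1 6
python3 -c "
from h import *
d=snap('top');np.savez('t2.npz',**d);cv2.imwrite('pics/t2.png',cv2.resize(d['img'][165:260,270:365,::-1],(570,570),interpolation=2))"
```

```text
t15.1 th 73.6 r 41.9 res 4.4 rad -2.3 fz 8.1
t15.3 th 73.4 r 41.9 res 6.3 rad -3.9 fz 9.2
t: 15.45
ee_pos: [0.5885, -0.2188, 0.124]
tcp_rot: [0.383, 0.924, -0.001, -0.001]
ft_force: [-5.7, -1.1, 9.1]
width: 0.0145
gripper_force: 15.0
t15.4 th 73.4 r 41.9 res 5.2 rad -2.7 fz 9.1
t: 15.53
ee_pos: [0.5885, -0.2188, 0.124]
tcp_rot: [0.383, 0.924, -0.001, -0.001]
ft_force: [-6.2, -2.1, 9.4]
width: 0.0145
gripper_force: 15.0
t15.5 th 73.4 r 41.9 res 5.4 rad -3.7 fz 9.4
```

View pics/t2.png

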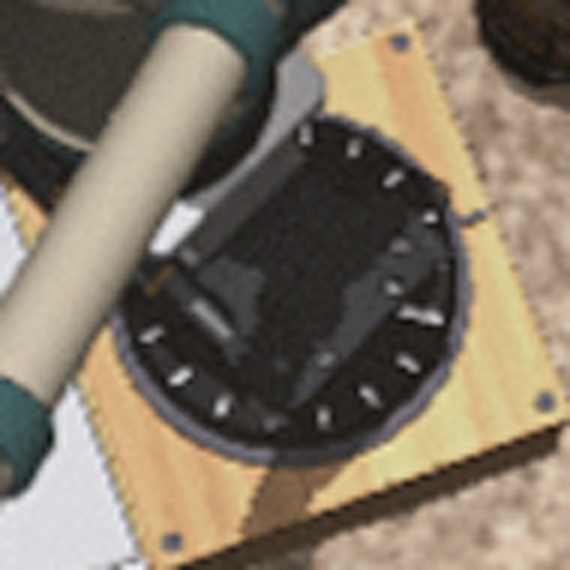

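The top view (crop) shows the gripper on the pin at upper left of the dial. The long mark is at crop (420,316) and the index pointer at (475,215), so the dial turned with the gripper. The force rose steadily to about 5.5 N over the last 1–1.5 mm, so the stop is at θ≈75°.

```bash
sed -i 's/\[.5765,-.259\]/[.576,-.2593]/' c.py; python3 c.py -1 9; python3 g.py 73 7.5 24
```

```text
t15.6 th 72.9 r 42.4 res 4.9 rad -1.9 fz 9.2
73.0->80.5 x 4.69 y -2.90
80.5->88.0 x 4.27 y -3.49
88.0->95.5 x 3.78 y -4.02
95.5->103.0 x 3.23 y -4.48
103.0->110.5 x 2.61 y -4.86
110.5->118.0 x 1.96 y -5.16
118.0->125.5 x 1.27 y -5.37
125.5->133.0 x 0.55 y -5.49
133.0->140.5 x -0.17 y -5.52
140.5->148.0 x -0.89 y -5.45
148.0->155.5 x -1.59 y -5.29
155.5->163.0 x -2.27 y -5.03
163.0->170.5 x -2.90 y -4.69
170.5->178.0 x -3.49 y -4.27
178.0->185.5 x -4.02 y -3.78
185.5->193.0 x -4.48 y -3.23
193.0->200.5 x -4.86 y -2.61
200.5->208.0 x -5.16 y -1.96
208.0->215.5 x -5.37 y -1.27
215.5->223.0 x -5.49 y -0.55
223.0->230.5 x -5.52 y 0.17
230.5->238.0 x -5.45 y 0.89
238.0->245.5 x -5.29 y 1.59
245.5->253.0 x -5.03 y 2.27
```

```bash

python3 -m pendant '[{"rx":0,"ry":0,"rz":0,"x":4.7,"y":-2.9,"z":0,"gripper":0},{"rx":0,"ry":0,"rz":0,"x":4.3,"y":-3.5,"z":0,"gripper":0},{"rx":0,"ry":0,"rz":0,"x":3.8,"y":-4.0,"z":0,"gripper":0},{"rx":0,"ry":0,"rz":0,"x":3.2,"y":-4.5,"z":0,"gripper":0},{"rx":0,"ry":0,"rz":0,"x":2.6,"y":-4.9,"z":0,"gripper":0},{"rx":0,"ry":0,"rz":0,"x":2.0,"y":-5.2,"z":0,"gripper":0},{"rx":0,"ry":0,"rz":0,"x":0,"y":0,"z":0,"gripper":0}]' >/dev/null; python3 c.py 1 8 &&
python3 -m pendant '[{"rx":0,"ry":0,"rz":0,"x":1.3,"y":-5.4,"z":0,"gripper":0},{"rx":0,"ry":0,"rz":0,"x":0.6,"y":-5.5,"z":0,"gripper":0},{"rx":0,"ry":0,"rz":0,"x":-0.2,"y":-5.5,"z":0,"gripper":0},{"rx":0,"ry":0,"rz":0,"x":-0.9,"y":-5.5,"z":0,"gripper":0},{"rx":0,"ry":0,"rz":0,"x":-1.6,"y":-5.3,"z":0,"gripper":0},{"rx":0,"ry":0,"rz":0,"x":-2.3,"y":-5.0,"z":0,"gripper":0},{"rx":0,"ry":0,"rz":0,"x":0,"y":0,"z":0,"gripper":0}]' >/dev/null; python3 c.py 1 8 &&
python3 -m pendant '[{"rx":0,"ry":0,"rz":0,"x":-2.9,"y":-4.7,"z":0,"gripper":0},{"rx":0,"ry":0,"rz":0,"x":-3.5,"y":-4.3,"z":0,"gripper":0},{"rx":0,"ry":0,"rz":0,"x":-4.0,"y":-3.8,"z":0,"gripper":0},{"rx":0,"ry":0,"rz":0,"x":-4.5,"y":-3.2,"z":0,"gripper":0},{"rx":0,"ry":0,"rz":0,"x":0,"y":0,"z":0,"gripper":0}]'; python3 c.py 1 8
```

```text
t16.2 th 115.4 r 42.4 res -1.3 rad 1.1 fz 8.4
t16.8 th 161.9 r 42.3 res -1.4 rad 5.0 fz 10.4
t: 17.17
ee_pos: [0.5353, -0.2696, 0.1239]
tcp_rot: [0.383, 0.924, -0.002, -0.001]
ft_force: [-5.1, -2.1, 10.0]
width: 0.0145
gripper_force: 15.0
t17.2 th 194.2 r 42.0 res -0.8 rad 5.5 fz 10.0
```

```bash
python3 -m pendant '[{"rx":0,"ry":0,"rz":0,"x":-4.7,"y":-3.2,"z":0,"gripper":0},{"rx":0,"ry":0,"rz":0,"x":-5.1,"y":-2.4,"z":0,"gripper":0},{"rx":0,"ry":0,"rz":0,"x":-5.4,"y":-1.5,"z":0,"gripper":0},{"rx":0,"ry":0,"rz":0,"x":-5.5,"y":-0.6,"z":0,"gripper":0},{"rx":0,"ry":0,"rz":0,"x":-5.5,"y":0.1,"z":0,"gripper":0},{"rx":0,"ry":0,"rz":0,"x":-5.4,"y":0.8,"z":0,"gripper":0},{"rx":0,"ry":0,"rz":0,"x":0,"y":0,"z":0,"gripper":0},{"rx":0,"ry":0,"rz":0,"x":0,"y":0,"z":0,"gripper":0}]' ; python3 c.py 1 8; python3 g.py 239 5 3
```

```text
t: 17.83
ee_pos: [0.5559, -0.296, 0.124]
tcp_rot: [0.383, 0.924, -0.0, 0.002]
ft_force: [-0.0, -1.1, 6.8]
width: 0.0147
gripper_force: 15.0
t17.8 th 241.2 r 41.8 res -0.5 rad 1.0 fz 6.8
239.0->244.0 x -3.53 y 1.05
244.0->249.0 x -3.43 y 1.35
249.0->254.0 x -3.29 y 1.64
```

```bash
python3 -m pendant '[{"rx":0,"ry":0,"rz":0,"x":-3.5,"y":1.1,"z":0,"gripper":0},{"rx":0,"ry":0,"rz":0,"x":-3.3,"y":1.5,"z":0,"gripper":0},{"rx":0,"ry":0,"rz":0,"x":-2.1,"y":1.1,"z":0,"gripper":0},{"rx":0,"ry":0,"rz":0,"x":0,"y":0,"z":0,"gripper":0},{"rx":0,"ry":0,"rz":0,"x":0,"y":0,"z":0,"gripper":0}]' ; python3 c.py 1 8;python3 -c "
from h import *
d=snap('top');np.savez('t3.npz',**d);cv2.imwrite('pics/t3.png',cv2.resize(d['img'][165:260,270:365,::-1],(570,570),interpolation=2))"
```

```text
t: 18.25
ee_pos: [0.5641, -0.2993, 0.124]
tcp_rot: [0.383, 0.924, -0.0, 0.001]
ft_force: [-0.7, 0.3, 7.1]
width: 0.0142
gripper_force: 15.0
t18.2 th 253.4 r 41.8 res 0.7 rad -0.1 fz 7.1
```

View pics/t3.png

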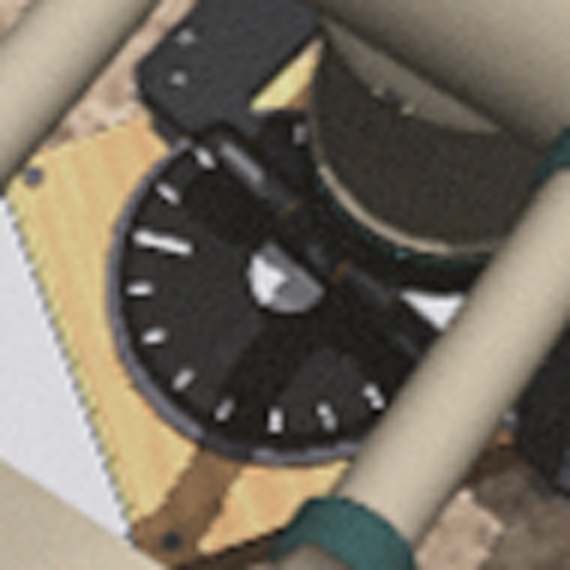

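The crop shows the long mark at (162,241), almost exactly opposite its earlier place. Angle turned: 177–180°. I add 1° and then go back 120° clockwise.

```bash
python3 -m pendant '[{"rx":0,"ry":0,"rz":0,"x":-0.8,"y":0.4,"z":0,"gripper":0},{"rx":0,"ry":0,"rz":0,"x":0,"y":0,"z":0,"gripper":0},{"rx":0,"ry":0,"rz":0,"x":0,"y":0,"z":0,"gripper":0}]' >/dev/null; python3 c.py 1 8; python3 g.py 254.5 -7.5 16
```

```text
t18.6 th 253.8 r 41.8 res 1.7 rad 0.4 fz 7.7
254.5->247.0 x 4.97 y -2.40
247.0->239.5 x 5.24 y -1.73
239.5->232.0 x 5.42 y -1.03
232.0->224.5 x 5.51 y -0.31
224.5->217.0 x 5.50 y 0.41
217.0->209.5 x 5.40 y 1.12
209.5->202.0 x 5.21 y 1.82
202.0->194.5 x 4.93 y 2.48
194.5->187.0 x 4.56 y 3.11
187.0->179.5 x 4.12 y 3.68
179.5->172.0 x 3.60 y 4.18
172.0->164.5 x 3.03 y 4.62
164.5->157.0 x 2.40 y 4.97
157.0->149.5 x 1.73 y 5.24
149.5->142.0 x 1.03 y 5.42
142.0->134.5 x 0.31 y 5.51
```

```bash

python3 -m pendant '[{"rx":0,"ry":0,"rz":0,"x":5.0,"y":-2.4,"z":0,"gripper":0},{"rx":0,"ry":0,"rz":0,"x":5.2,"y":-1.7,"z":0,"gripper":0},{"rx":0,"ry":0,"rz":0,"x":5.4,"y":-1.0,"z":0,"gripper":0},{"rx":0,"ry":0,"rz":0,"x":5.5,"y":-0.3,"z":0,"gripper":0},{"rx":0,"ry":0,"rz":0,"x":5.5,"y":0.4,"z":0,"gripper":0},{"rx":0,"ry":0,"rz":0,"x":5.4,"y":1.1,"z":0,"gripper":0},{"rx":0,"ry":0,"rz":0,"x":5.2,"y":1.8,"z":0,"gripper":0},{"rx":0,"ry":0,"rz":0,"x":0,"y":0,"z":0,"gripper":0}]' >/dev/null; python3 c.py -1 8 &&
python3 -m pendant '[{"rx":0,"ry":0,"rz":0,"x":4.9,"y":2.5,"z":0,"gripper":0},{"rx":0,"ry":0,"rz":0,"x":4.6,"y":3.1,"z":0,"gripper":0},{"rx":0,"ry":0,"rz":0,"x":4.1,"y":3.7,"z":0,"gripper":0},{"rx":0,"ry":0,"rz":0,"x":3.6,"y":4.2,"z":0,"gripper":0},{"rx":0,"ry":0,"rz":0,"x":3.0,"y":4.6,"z":0,"gripper":0},{"rx":0,"ry":0,"rz":0,"x":2.4,"y":5.0,"z":0,"gripper":0},{"rx":0,"ry":0,"rz":0,"x":1.7,"y":5.2,"z":0,"gripper":0},{"rx":0,"ry":0,"rz":0,"x":0,"y":0,"z":0,"gripper":0},{"rx":0,"ry":0,"rz":0,"x":0,"y":0,"z":0,"gripper":0}]' >/dev/null; python3 c.py -1 8
```

```text
t19.2 th 199.8 r 42.1 res -1.1 rad 1.6 fz 8.6
t20.0 th 147.4 r 42.4 res 0.7 rad -0.1 fz 7.8
```

```bash

python3 -m pendant '[{"rx":0,"ry":0,"rz":0,"x":0.9,"y":4.6,"z":0,"gripper":0},{"rx":0,"ry":0,"rz":0,"x":0.4,"y":4.6,"z":0,"gripper":0},{"rx":0,"ry":0,"rz":0,"x":0,"y":0,"z":0,"gripper":0},{"rx":0,"ry":0,"rz":0,"x":0,"y":0,"z":0,"gripper":0},{"rx":0,"ry":0,"rz":0,"x":0,"y":0,"z":0,"gripper":0}]' >/dev/null; python3 c.py -1 8; 
python3 -m pendant '[{"rx":0,"ry":0,"rz":0,"x":0,"y":0,"z":0,"gripper":0.3},{"rx":0,"ry":0,"rz":0,"x":0,"y":0,"z":0,"gripper":0.3},{"rx":0,"ry":0,"rz":0,"x":0,"y":0,"z":0,"gripper":0.3},{"rx":0,"ry":0,"rz":0,"x":0,"y":0,"z":0,"gripper":0.3},{"rx":0,"ry":0,"rz":0,"x":0,"y":0,"z":-30,"gripper":0.3},{"rx":0,"ry":0,"rz":0,"x":0,"y":0,"z":-30,"gripper":0.3},{"rx":0,"ry":0,"rz":0,"x":0,"y":0,"z":-40,"gripper":0.3},{"rx":0,"ry":0,"rz":0,"x":0,"y":0,"z":0,"gripper":0.3},{"rx":0,"ry":0,"rz":0,"x":0,"y":0,"z":0,"gripper":0.3}]'
python3 - <<'E'
from h import *
d=snap('wrist','w4.png');np.savez('w4.npz',**d);P=pts(d)
Q=P[(abs(P[...,0]-.546)<.03)&(abs(P[...,1]+.229)<.03)&(P[...,2]>.13)&(P[...,2]<.15)]
c=Q.mean(0);print('pin',len(Q),c,np.degrees(np.arctan2(c[1]+.259,c[0]-.5765)))
E
```

```text
t20.4 th 135.0 r 42.4 res -0.4 rad 1.4 fz 7.6
t: 21.13
ee_pos: [0.5462, -0.2304, 0.2248]
tcp_rot: [0.383, 0.924, -0.0, 0.003]
ft_force: [0.5, 0.8, -0.4]
width: 0.0281
gripper_force: 0.0
pin 374 [ 0.54642706 -0.22836879  0.14010136] 134.47309470626442
```

View pics/w4.png

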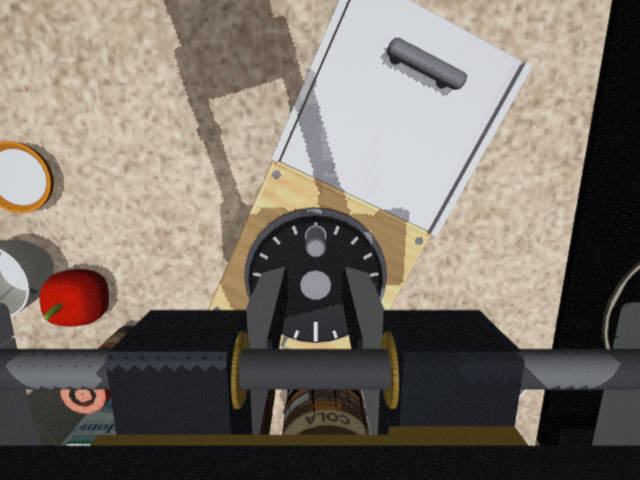

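The wrist view shows the pin at (315,240) with the long mark opposite it at (315,331), and the handle from (395,47) to (460,80). The pin stands at 134.5°, i.e. stop + 60°, as intended. I swing over to the handle and turn the gripper to close across the bar.

```bash

python3 -m pendant '[{"rx":0,"ry":0,"rz":0,"x":31,"y":19.5,"z":0,"gripper":0.5},{"rx":0,"ry":0,"rz":0,"x":31,"y":19.5,"z":0,"gripper":0.5},{"rx":0,"ry":0,"rz":0,"x":31,"y":19.5,"z":0,"gripper":0.5},{"rx":0,"ry":0,"rz":0,"x":31,"y":19.5,"z":0,"gripper":0.5},{"rx":0,"ry":0,"rz":0.12,"x":0,"y":0,"z":0,"gripper":0.5},{"rx":0,"ry":0,"rz":0.12,"x":0,"y":0,"z":0,"gripper":0.5},{"rx":0,"ry":0,"rz":0.12,"x":0,"y":0,"z":0,"gripper":0.5},{"rx":0,"ry":0,"rz":0.12,"x":0,"y":0,"z":0,"gripper":0.5},{"rx":0,"ry":0,"rz":0.12,"x":0,"y":0,"z":0,"gripper":0.5},{"rx":0,"ry":0,"rz":0.12,"x":0,"y":0,"z":0,"gripper":0.5}]' >/dev/null
python3 -m pendant '[{"rx":0,"ry":0,"rz":0.12,"x":0,"y":0,"z":0,"gripper":0.5},{"rx":0,"ry":0,"rz":0.12,"x":0,"y":0,"z":0,"gripper":0.5},{"rx":0,"ry":0,"rz":0.12,"x":0,"y":0,"z":0,"gripper":0.5},{"rx":0,"ry":0,"rz":0.12,"x":0,"y":0,"z":0,"gripper":0.5},{"rx":0,"ry":0,"rz":0.12,"x":0,"y":0,"z":0,"gripper":0.5},{"rx":0,"ry":0,"rz":0.12,"x":0,"y":0,"z":0,"gripper":0.5},{"rx":0,"ry":0,"rz":0.12,"x":0,"y":0,"z":0,"gripper":0.5},{"rx":0,"ry":0,"rz":0.12,"x":0,"y":0,"z":0,"gripper":0.5},{"rx":0,"ry":0,"rz":0.12,"x":0,"y":0,"z":0,"gripper":0.5},{"rx":0,"ry":0,"rz":0.12,"x":0,"y":0,"z":0,"gripper":0.5}]' >/dev/null
python3 -m pendant '[{"rx":0,"ry":0,"rz":0.087,"x":0,"y":0,"z":0,"gripper":0.5},{"rx":0,"ry":0,"rz":0,"x":0,"y":0,"z":0,"gripper":0.5},{"rx":0,"ry":0,"rz":0,"x":0,"y":0,"z":0,"gripper":0.5}]'
python3 - <<'E'
from h import *
from scipy.spatial.transform import Rotation as R
s=get_state();M=R.from_quat(s['tcp_rot']).as_matrix();print(s['qpos'].round(2),M.round(3))
d=snap('wrist','w5.png');P=pts(d)
for nm,p,im in [('now',P,d['img'])]+[('w4',pts(dict(np.load('w4.npz'))),np.load('w4.npz')['img'])]:
    m=(abs(p[...,0]-.514)<.05)&(abs(p[...,1]+.087)<.05)&(p[...,2]>.105)&(p[...,2]<.13)&(im.max(2)<120)
    Q=p[m];r=cv2.minAreaRect((Q[:,:2]*1000).astype(np.float32));print(nm,len(Q),Q.mean(0).round(4),r)
    c=np.array(r[0])/1000; print('tool shift mm',(M.T@np.r_[c-s['ee_pos'][:2],0]*1000).round(1))
E
```

```text
t: 23.1
ee_pos: [0.5115, -0.0866, 0.2208]
tcp_rot: [0.985, 0.175, -0.002, -0.001]
ft_force: [-0.9, 0.3, 0.2]
width: 0.0469
gripper_force: 0.0
[-0.3   0.19  1.61 -0.    1.34  0.92] [[ 0.939  0.344 -0.003]
 [ 0.344 -0.939  0.001]
 [-0.003 -0.002 -1.   ]]
now 1164 [ 0.5164 -0.0847  0.1156] ((515.289794921875, -85.24781799316406), (58.38558578491211, 11.578109741210938), 19.99897003173828)
tool shift mm [ 4.1  0.1 -0. ]
w4 866 [ 0.5138 -0.089   0.1136] ((513.748779296875, -86.28682708740234), (58.73078536987305, 11.561827659606934), 20.19379997253418)
tool shift mm [ 2.3  0.5 -0. ]
```

```bash

python3 -m pendant '[{"rx":0,"ry":0,"rz":0,"x":3,"y":0,"z":30,"gripper":0.5},{"rx":0,"ry":0,"rz":0,"x":0,"y":0,"z":30,"gripper":0.5},{"rx":0,"ry":0,"rz":0,"x":0,"y":0,"z":30,"gripper":0.5},{"rx":0,"ry":0,"rz":0,"x":0,"y":0,"z":23,"gripper":0.5},{"rx":0,"ry":0,"rz":0,"x":0,"y":0,"z":0,"gripper":0.5},{"rx":0,"ry":0,"rz":0,"x":0,"y":0,"z":0,"gripper":0.5}]' 15
python3 -m pendant '[{"rx":0,"ry":0,"rz":0,"x":0,"y":0,"z":0,"gripper":0},{"rx":0,"ry":0,"rz":0,"x":0,"y":0,"z":0,"gripper":0},{"rx":0,"ry":0,"rz":0,"x":0,"y":0,"z":0,"gripper":0},{"rx":0,"ry":0,"rz":0,"x":0,"y":0,"z":0,"gripper":0},{"rx":0,"ry":0,"rz":0,"x":0,"y":0,"z":0,"gripper":0},{"rx":0,"ry":0,"rz":0,"x":0,"y":0,"z":0,"gripper":0}]' 15
```

```text
t: 23.65
ee_pos: [0.5143, -0.0855, 0.1084]
tcp_rot: [0.985, 0.174, -0.002, -0.001]
ft_force: [0.2, -0.1, 0.8]
width: 0.0469
gripper_force: 0.0
t: 24.15
ee_pos: [0.5154, -0.0854, 0.1101]
tcp_rot: [0.985, 0.173, 0.0, -0.0]
ft_force: [-0.4, 1.0, 4.0]
width: 0.0118
gripper_force: 15.0
```

```bash
cat > k.py <<'E'
import sys
from h import *
s=get_state();b=np.array([-.342,.94,0]);r=-s['ft_force']@b;print('t%.1f go %.1f res %.1f fz %.1f w %.4f'%(s['t'],1e3*(s['ee_pos']-[.5154,-.0854,0])@b,r,s['ft_force'][2],s['width']),flush=True)
sys.exit(int(r>float(sys.argv[1])))
E
python3 -m pendant '[{"rx":0,"ry":0,"rz":0,"x":0,"y":-2,"z":0,"gripper":0},{"rx":0,"ry":0,"rz":0,"x":0,"y":0,"z":0,"gripper":0}]' >/dev/null && python3 k.py 7 &&
python3 -m pendant '[{"rx":0,"ry":0,"rz":0,"x":0,"y":-1.5,"z":0,"gripper":0},{"rx":0,"ry":0,"rz":0,"x":0,"y":0,"z":0,"gripper":0}]' >/dev/null && python3 k.py 7 &&
python3 -m pendant '[{"rx":0,"ry":0,"rz":0,"x":0,"y":-1,"z":0,"gripper":0},{"rx":0,"ry":0,"rz":0,"x":0,"y":0,"z":0,"gripper":0}]' >/dev/null && python3 k.py 7 &&
python3 -m pendant '[{"rx":0,"ry":0,"rz":0,"x":0,"y":-1,"z":0,"gripper":0},{"rx":0,"ry":0,"rz":0,"x":0,"y":0,"z":0,"gripper":0}]' >/dev/null && python3 k.py 7 &&
python3 -m pendant '[{"rx":0,"ry":0,"rz":0,"x":0,"y":-1,"z":0,"gripper":0},{"rx":0,"ry":0,"rz":0,"x":0,"y":0,"z":0,"gripper":0}]' >/dev/null && python3 k.py 7 &&
python3 -m pendant '[{"rx":0,"ry":0,"rz":0,"x":0,"y":-1,"z":0,"gripper":0},{"rx":0,"ry":0,"rz":0,"x":0,"y":0,"z":0,"gripper":0}]' >/dev/null && python3 k.py 7 &&
python3 -m pendant '[{"rx":0,"ry":0,"rz":0,"x":0,"y":-1.5,"z":0,"gripper":0},{"rx":0,"ry":0,"rz":0,"x":0,"y":0,"z":0,"gripper":0}]' >/dev/null && python3 k.py 7 &&
python3 -m pendant '[{"rx":0,"ry":0,"rz":0,"x":0,"y":-1.5,"z":0,"gripper":0},{"rx":0,"ry":0,"rz":0,"x":0,"y":0,"z":0,"gripper":0}]' >/dev/null && python3 k.py 7
```

```text
t24.3 go 1.0 res 2.2 fz 3.6 w 0.0119
t24.5 go 2.6 res 2.6 fz 5.6 w 0.0118
t24.6 go 3.7 res 1.8 fz 6.2 w 0.0122
t24.8 go 4.6 res 1.9 fz 5.6 w 0.0117
t25.0 go 5.7 res 2.1 fz 6.1 w 0.0119
t25.1 go 6.7 res 1.8 fz 6.1 w 0.0118
t25.3 go 8.2 res 1.9 fz 6.1 w 0.0119
t25.5 go 9.7 res 1.2 fz 5.6 w 0.0122
```

Past 4 mm with no rise in force, so it is unlocked.

```bash

python3 -m pendant '[{"rx":0,"ry":0,"rz":0,"x":0,"y":-2.5,"z":0,"gripper":0},{"rx":0,"ry":0,"rz":0,"x":0,"y":-2.5,"z":0,"gripper":0},{"rx":0,"ry":0,"rz":0,"x":0,"y":0,"z":0,"gripper":0}]' >/dev/null && python3 k.py 7 &&
python3 -m pendant '[{"rx":0,"ry":0,"rz":0,"x":0,"y":-2.5,"z":0,"gripper":0},{"rx":0,"ry":0,"rz":0,"x":0,"y":-2.5,"z":0,"gripper":0},{"rx":0,"ry":0,"rz":0,"x":0,"y":0,"z":0,"gripper":0}]' >/dev/null && python3 k.py 7 &&
python3 -m pendant '[{"rx":0,"ry":0,"rz":0,"x":0,"y":-2.5,"z":0,"gripper":0},{"rx":0,"ry":0,"rz":0,"x":0,"y":-2.5,"z":0,"gripper":0},{"rx":0,"ry":0,"rz":0,"x":0,"y":-2.5,"z":0,"gripper":0},{"rx":0,"ry":0,"rz":0,"x":0,"y":-2.5,"z":0,"gripper":0},{"rx":0,"ry":0,"rz":0,"x":0,"y":0,"z":0,"gripper":0}]' >/dev/null && python3 k.py 7 &&
python3 -m pendant '[{"rx":0,"ry":0,"rz":0,"x":0,"y":-4,"z":0,"gripper":0},{"rx":0,"ry":0,"rz":0,"x":0,"y":-4,"z":0,"gripper":0},{"rx":0,"ry":0,"rz":0,"x":0,"y":-4,"z":0,"gripper":0},{"rx":0,"ry":0,"rz":0,"x":0,"y":-4,"z":0,"gripper":0},{"rx":0,"ry":0,"rz":0,"x":0,"y":0,"z":0,"gripper":0}]' >/dev/null && python3 k.py 7 &&
python3 -m pendant '[{"rx":0,"ry":0,"rz":0,"x":0,"y":-4,"z":0,"gripper":0},{"rx":0,"ry":0,"rz":0,"x":0,"y":-4,"z":0,"gripper":0},{"rx":0,"ry":0,"rz":0,"x":0,"y":-4,"z":0,"gripper":0},{"rx":0,"ry":0,"rz":0,"x":0,"y":-4,"z":0,"gripper":0},{"rx":0,"ry":0,"rz":0,"x":0,"y":0,"z":0,"gripper":0}]' >/dev/null && python3 k.py 7 &&
python3 -m pendant '[{"rx":0,"ry":0,"rz":0,"x":0,"y":-4,"z":0,"gripper":0},{"rx":0,"ry":0,"rz":0,"x":0,"y":-4,"z":0,"gripper":0},{"rx":0,"ry":0,"rz":0,"x":0,"y":-4,"z":0,"gripper":0},{"rx":0,"ry":0,"rz":0,"x":0,"y":0,"z":0,"gripper":0}]' >/dev/null && python3 k.py 7
```

```text
t25.7 go 15.0 res 1.1 fz 4.8 w 0.0119
t26.0 go 20.0 res 1.5 fz 6.4 w 0.0118
t26.4 go 30.1 res 1.8 fz 5.8 w 0.0119
t26.8 go 46.5 res 0.5 fz 6.8 w 0.0118
t27.2 go 62.5 res 0.8 fz 6.9 w 0.0120
t27.6 go 74.5 res -0.1 fz 6.0 w 0.0113
```

```bash

python3 -m pendant '[{"rx":0,"ry":0,"rz":0,"x":0,"y":-3,"z":0,"gripper":0},{"rx":0,"ry":0,"rz":0,"x":0,"y":-3,"z":0,"gripper":0},{"rx":0,"ry":0,"rz":0,"x":0,"y":-2,"z":0,"gripper":0},{"rx":0,"ry":0,"rz":0,"x":0,"y":0,"z":0,"gripper":0}]' >/dev/null && python3 k.py 6 &&
python3 -m pendant '[{"rx":0,"ry":0,"rz":0,"x":0,"y":-1,"z":0,"gripper":0},{"rx":0,"ry":0,"rz":0,"x":0,"y":0,"z":0,"gripper":0}]' >/dev/null && python3 k.py 6 &&
python3 -m pendant '[{"rx":0,"ry":0,"rz":0,"x":0,"y":-1,"z":0,"gripper":0},{"rx":0,"ry":0,"rz":0,"x":0,"y":0,"z":0,"gripper":0}]' >/dev/null && python3 k.py 6
python3 -m pendant '[{"rx":0,"ry":0,"rz":0,"x":0,"y":0,"z":0,"gripper":0.5},{"rx":0,"ry":0,"rz":0,"x":0,"y":0,"z":0,"gripper":0.5},{"rx":0,"ry":0,"rz":0,"x":0,"y":0,"z":0,"gripper":0.5},{"rx":0,"ry":0,"rz":0,"x":0,"y":0,"z":0,"gripper":0.5},{"rx":0,"ry":0,"rz":0,"x":0,"y":0,"z":-30,"gripper":0.5},{"rx":0,"ry":0,"rz":0,"x":0,"y":0,"z":-30,"gripper":0.5},{"rx":0,"ry":0,"rz":0,"x":0,"y":0,"z":-40,"gripper":0.5},{"rx":0,"ry":0,"rz":0,"x":0,"y":0,"z":0,"gripper":0.5},{"rx":0,"ry":0,"rz":0,"x":0,"y":0,"z":0,"gripper":0.5}]'
python3 - <<'E'
from h import *
d=snap('wrist','w6.png');p=pts(d)
m=(abs(p[...,0]-.487)<.05)&(abs(p[...,1]+.006)<.05)&(p[...,2]>.105)&(p[...,2]<.13)&(d['img'].max(2)<120)
Q=p[m];r=cv2.minAreaRect((Q[:,:2]*1000).astype(np.float32));c=np.array(r[0]);print(r,(c-[515.3,-85.2])@[-.342,.94],(c-[513.7,-86.3])@[-.342,.94])
E
```

```text
t27.9 go 82.2 res 1.6 fz 6.7 w 0.0122
t28.1 go 82.9 res 1.9 fz 6.6 w 0.0120
t28.2 go 83.8 res 2.1 fz 5.7 w 0.0117
t: 28.98
ee_pos: [0.4878, -0.0065, 0.2114]
tcp_rot: [0.985, 0.174, 0.002, 0.001]
ft_force: [0.7, 0.4, -0.4]
width: 0.0471
gripper_force: 0.0
((486.6241760253906, -6.2298479080200195), (58.355186462402344, 11.929597854614258), 19.666000366210938) 84.03907476577757 84.5258747657776
```

View pics/w6.png

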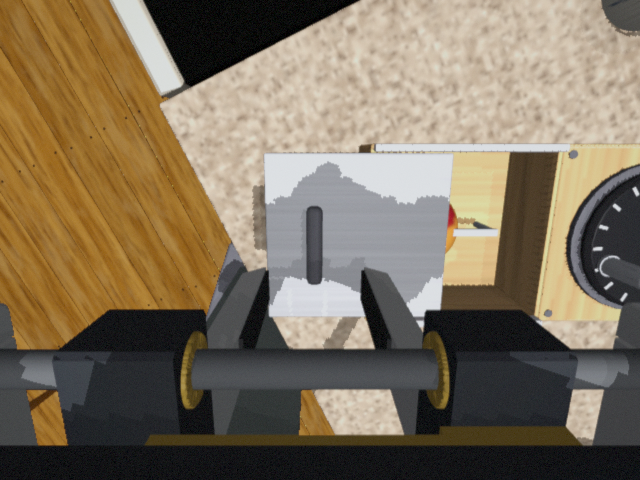

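The wrist view shows the cover slid off, with the handle at (314,245) and the store open around (475,230) with treats visible. Measured travel is about 84 mm, and the gripper is clear of everything.

```bash
python3 -c "
from rig import hand_in
print(hand_in())"
```

```text
the job is handed in; nothing more can be done
None
```

The treat box is open and the job is handed in: the cover measured about 84 of 85 mm open, the dial stop felt about 5–6 N at the pin, the arm stayed clear of the bystanders, and the whole run took about 29 s; no verdict came back.

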